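# Unlock and open the wide pump control box

## Robot

A 6-joint arm with a two-finger parallel gripper is mounted at the origin on the work surface. World frame = base frame: x ahead of the robot, y to its left, z up, the work surface at z = 0. Lengths are in mm, angles in rad, forces in N, time in s.
With the tool pointing down it reaches from about 300 to 850 mm from the base axis. Payload 4.2 kg.
Tool frame: the origin (TCP) lies on the centre line of the jaws, within the pads' length; the fingertips stand 11 mm ahead of it and the grasp point (between the pads) lies 8 mm behind it; z points along the fingers, y is the direction in which the jaws open and shut (so a half turn about z gives the same grasp; the last joint's range is limited). The gripper opens to 91 mm and grips with 3 to 60 N. Pads are 32 mm wide; open, the fingers measure 118 mm over their backs; the gripper's body (76 mm by 178 mm) begins 60 mm behind the grasp point.
Start: joints at [-1.146, 0.32, 1.565, -0, 1.257, -0.02], TCP at [247.414, -519.065, 224.976] pointing down, gripper open.
Joint ranges: [-3.11, 3.11], [-0.84, 2.01], [0.21, 2.61], [-1.34, 4.49], [0.05, 2.63], [-2.56, 2.56]. Speed limits (rad/s): [2.57, 2.57, 3.14, 3.14, 3.14, 3.14].

## Interface

Orientations are given as a 3x3 rotation matrix whose columns are the frame's x, y, z axes.
In Python, from bench import robot gives the robot as it stands. The module is installed in compiled form; this text tells all that it offers. Calls block until the motion is done:
- robot.reach(position, orientation): joint-space move of the TCP to a pose.
- robot.line_to(position, rate=150, rot=None, contact_N=None): straight line of the TCP; rot=None keeps the orientation; rate is the mean speed in mm/s. With contact_N (N) it stops when the force on the tool has changed by that much, and returns True; else False.
- robot.set_joints(angles): joint-space move.
- robot.gripper_to(opening): opening from 0.0 (shut) to 1.0 (fully open); the grip force is fixed at half the most; returns when the fingers have stopped.
- robot.wait(seconds).
- robot.inverse_kinematics(position, orientation): joint angles nearest the present ones, or None.
- robot.state(): the state.
- robot.capture(name): name is "scene" or "top" or "wrist"; returns (picture, depth): 400x640x3 uint8, blue, green, red; 400x640 float32, mm along the optical axis (not along the pixel's ray), 0 where there is no reading.
- robot.calibration(name): a dict with "fx", "fy", "cx", "cy" (pixels), "xyz" and "rotation" of the camera in the world; the wrist camera has in their place "tool_from_camera" (4x4, takes a point from camera to tool coordinates, whose origin is the TCP and whose axes are the flange's). Camera axes: x right, y down, z forward; pixel columns grow to the right and rows downward; lengths in mm; the calibration is good to about 2 mm. A picture is of the moment at which its call begins: read the wrist's pose just before it. calibration takes no time and is no camera call.
A pose or a line that the arm cannot do raises robot.PlanningError and nothing moves.
- robot.finish_job(): hands the job in, once; it reports no verdict.
Trained networks look in the newest picture that a camera, given by its name, has taken for a name from the list of things; names that differ only in an ending like _2 or _b are one class to them, and where a whole thing is asked for, a point or a joint stands for the part that bears it (a point fixed in the world has none). Each returns a list of dicts, best first, with "p" (0 to 1); they miss things now and then, are a little off and sometimes report something else, mostly with a low value. They report only what shows in the picture. A call takes as long as a camera call.
- robot.outline_of(camera, query): "mask" (400x640 bool, what is visible of it) and "box" ([left, top, right, bottom] in pixels, round what is visible of it).
- robot.tip_of(camera, query): "at" ([column, row] in pixels: a listed point, or the origin of a listed thing).
The state is a dict: "t": time; "qpos": joint angles; "qd": joint speeds; "joint_torque": joint torques, N m; "tool_pos": TCP position; "tool_rot": TCP orientation; "ft_force": force on the tool from outside, world axes, zero at the start; "wrist_torque": the same for the moment, N m; "width": opening from 0.0 (shut) to 1.0 (fully open).
Only numpy, scipy, OpenCV 4.12 (cv2) and the standard library are available. Lean on these libraries where they do the work, as an engineer would, in place of code of your own. Each camera call takes 0.05 s, during which the arm holds its last target. There are 200 camera calls.

## Task

Two grey pump control boxes lie on their backs on the stockroom counter; open the wider one. Turn the black wing fastener on its cover a quarter turn clockwise (seen from above), as far as it goes, to unlock it; then lift the cover by its steel bow handle until it stands steeply open, about 65 degrees or more, and let go. Leave the narrower box's fastener locked.

Things in the scene. Friction and masses are not known exactly. Their poses are not given: they have to be found in the camera images.
- wide_cam (a joint): Turn of the WIDE control box's wing fastener, rad: 0 = locked (wing square to the cover's front edge), 1.571 = unlocked (wing parallel to that edge, at its stop). Grows clockwise seen from above; light friction (0.06 N m), stays where left. Starts 0 to 0.15. Its steel tongue holds the cover shut until about 1.1.
- wide_wing (a point): Grip point of that fastener: a black plastic wing 46 mm long, 13 thick, 28 high, on a round base 46 mm across, 8 high, on the cover (top face 96 mm above the counter), 35 mm from its front edge, 140 mm left of the handle's middle. Point: on the turning axis, 12 mm below the wing's top, 24 above the cover. x along the wing (towards the hinge when locked), z the turning axis, up when shut.
- wide_cover (a joint): Opening of the WIDE box's cover, rad: 0 = shut and level, 1.75 = fully open. A grey steel plate 200 x 280 x 6 mm, about 0.4 kg, on a box 200 x 280 x 90 mm, hinged along the edge farthest from the robot; its front edge lifts. The hinge is stiff: the cover stays at any angle; lifting it at the handle takes about 9 N.
- wide_handle (a point): Middle of the bow handle's bar on the WIDE cover: round steel, 10 mm thick, 90 mm long, parallel to the hinge, its centre 38 mm above the cover, a post at each end; 35 mm from the front edge, on the right-hand half. Axes turn with the cover; shut: x squarely to the hinge, y along the bar, z up. The hinge axis is parallel to y, 165 mm along x and 44 mm below (-z) this point.
- narrow_cam (a joint): Turn of the like wing fastener on the NARROW control box (170 mm wide, otherwise the same build), in rad, 0 = locked; starts within 0.15 of locked and is to be left alone. Either box may be on the left or on the right.

How it is judged:
By the outcome, as a careful person would: the job done as asked, in the order asked, and still so for the second after the job is handed in, with the robot touching nothing.
It also fails if it takes over 48 s, if anything falls off the work surface, if the arm or the gripper's body presses on something with over 40 N, if the wrist force passes 120 N, or if a joint passes its speed limit or range.

## Working session

There is one attempt and no reset: what is moved stays moved. The work goes in short steps, each a Python script; the robot and the scene stay as the last script left them, time stands still between calls to the robot, and variables do not carry over. Pictures are saved under pics/ and viewed, about 8 in all and at most 12, crops included, and the job is handed in when it is done.

```bash
mkdir -p pics; cat > h.py <<'E'
from bench import robot
import numpy as np, cv2
def cam(name):
    c=robot.calibration(name)
    if 'xyz' in c: return c,np.array(c['rotation']),np.array(c['xyz'])
    s=robot.state();T=np.array(c['tool_from_camera']);R=np.array(s['tool_rot'])
    return c,R@T[:3,:3],R@T[:3,3]+np.array(s['tool_pos'])
def ray(name,px):
    c,R,o=cam(name); d=R@np.array([(px[0]-c['cx'])/c['fx'],(px[1]-c['cy'])/c['fy'],1.]); return o,d
def atz(name,px,z):
    o,d=ray(name,px); return o+d*(z-o[2])/d[2]
def cloud(name,depth):
    c,R,o=cam(name); v,u=np.mgrid[:400,:640]
    P=np.stack([(u-c['cx'])/c['fx']*depth,(v-c['cy'])/c['fy']*depth,depth],-1); return P@R.T+o
E
cat > a.py <<'E'
from h import *
np.set_printoptions(precision=1,suppress=True)
for n in ['top','scene']:
    im,d=robot.capture(n); P=cloud(n,d); o=im.copy()
    for q,z in [('wide_wing',120),('wide_handle',134),('narrow_cam',120)]:
        if q!='narrow_cam':
            for r in robot.tip_of(n,q)[:3]:
                print(n,q,'tip',r['p'],np.array(r['at']),atz(n,r['at'],z)); cv2.circle(o,tuple(int(x) for x in r['at']),3,(0,0,255),1)
        for r in robot.outline_of(n,q)[:3]: print(n,q,'box',r['p'],r['box'])
    for q in ['wide_cover']:
        for r in robot.outline_of(n,q)[:3]:
            m=r['mask']&(d>0); p=P[m]; k=np.abs(p[:,2]-96)<6
            print(n,q,r['p'],r['box'],k.sum()); 
            if k.sum()>50: print(cv2.minAreaRect(p[k][:,:2].astype(np.float32)),np.median(p[k][:,2]))
    cv2.imwrite(f'pics/{n}1.png',o)
print(robot.state()['t'])
E
python3 a.py; python3 -c "
import cv2,numpy as np
cv2.imwrite('pics/both.png',cv2.resize(np.vstack([cv2.imread('pics/top1.png'),cv2.imread('pics/scene1.png')]),(480,600)))"
```

```text
top wide_wing tip 0.82 [381.3 250.8] [ 430.3 -165.9  120. ]
top wide_wing box 0.84 [373.6, 239.6, 390.0, 257.9]
top wide_handle tip 0.87 [437.5 238.9] [ 459.1 -301.7  134. ]
top wide_handle box 0.81 [343.8, 174.8, 471.3, 266.9]
top narrow_cam box 0.69 [196.2, 227.7, 213.9, 244.9]
top wide_cover 0.92 [346.9, 170.0, 472.8, 267.6] 7992
((511.88677978515625, -238.59713745117188), (200.6624298095703, 280.6529846191406), 10.829902648925781) 95.91414578416652
scene wide_wing tip 0.55 [244. 191.] [ 424.3 -161.5  120. ]
scene wide_wing box 0.79 [234.3, 185.6, 252.8, 209.1]
scene wide_handle tip 0.93 [192.7 212.2] [ 459.6 -300.3  134. ]
scene wide_handle box 0.61 [153.5, 188.7, 301.7, 283.3]
scene narrow_cam box 0.67 [381.8, 145.1, 402.9, 159.6]
scene narrow_cam box 0.21 [237.2, 184.2, 258.0, 206.9]
scene wide_cover 0.67 [153.1, 186.3, 299.3, 286.3] 6769
((512.08251953125, -237.10354614257812), (203.23992919921875, 281.13739013671875), 11.052955627441406) 97.43313678063691
0.7
```

View pics/top1.png

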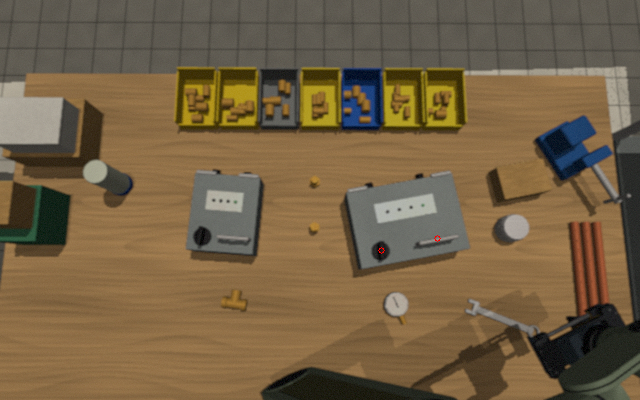

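View pics/scene1.png

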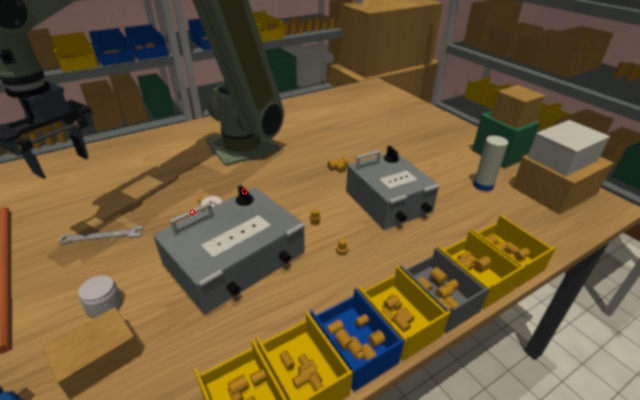

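The wide box is the right-hand one. Its cover fits a 200x281 rectangle at z 96 with yaw about 10.9°. The handle tip (437,239) and wing tip (381,251) match the given geometry, so I'll move above the wing and check it with the wrist camera.

```bash
cat >> h.py <<'E'
TH=np.radians(10.9); XC=np.array([np.cos(TH),np.sin(TH),0]); YC=np.array([-np.sin(TH),np.cos(TH),0]); Z=np.array([0,0,1.])
WING=np.array([431,-164.5,120]); HAN=np.array([459.2,-301.5,134])
def down(yv):
    yv=np.array(yv)/np.linalg.norm(yv); return np.column_stack([np.cross(yv,-Z),yv,-Z])
def rz(a): return np.array([[np.cos(a),-np.sin(a),0],[np.sin(a),np.cos(a),0],[0,0,1]])
E
cat > b.py <<'E'
from h import *
np.set_printoptions(precision=2,suppress=True)
up=WING+[0,0,110]
for s in (1,-1):
    R=down(s*YC)
    print(s,[robot.inverse_kinematics(p,rz(a)@R) for p in (up,WING) for a in (0,-1.65)])
    print('h',robot.inverse_kinematics(HAN,down(s*XC)),robot.inverse_kinematics(HAN+[160,30,130],down(s*XC)))
best=[s for s in (1,-1) if all(robot.inverse_kinematics(p,rz(a)@down(s*YC)) is not None for p in (up,WING) for a in (0,-1.65))]
print(best)
s=min(best,key=lambda s:abs(robot.inverse_kinematics(up,down(s*YC))[5])+abs(robot.inverse_kinematics(up,rz(-1.6)@down(s*YC))[5]))
robot.reach(up,down(s*YC))
im,d=robot.capture('wrist'); P=cloud('wrist',d); o=im.copy()
for q,z in [('wide_wing',120),('wide_handle',134)]:
    for r in robot.tip_of('wrist',q)[:2]:
        print(s,q,r['p'],np.array(r['at']),atz('wrist',r['at'],z)); cv2.circle(o,tuple(int(x) for x in r['at']),3,(0,0,255),1)
for lo,hi,c,n in [(122,138,WING,'wing'),(132,146,HAN,'bar')]:
    m=(P[...,2]>lo)&(P[...,2]<hi)&(np.hypot(P[...,0]-c[0],P[...,1]-c[1])<(35 if n=='wing' else 60))&(d>0)
    if m.sum()>20: print(n,m.sum(),cv2.minAreaRect(P[m][:,:2].astype(np.float32)),P[m].mean(0),P[m][:,2].max())
cv2.imwrite('pics/w1.png',o); print(robot.state()['t'])
E
python3 b.py
```

```text
1 [array([-0.39,  0.14,  1.8 , -0.  ,  1.21, -2.15]), array([-0.39,  0.14,  1.8 , -0.  ,  1.21, -0.5 ]), array([-0.39,  0.24,  1.97, -0.  ,  0.93, -2.15]), array([-0.39,  0.24,  1.97, -0.  ,  0.93, -0.5 ])]
h [-0.6   0.35  1.76 -0.    1.03 -0.79] [-0.43  0.47  1.24 -0.    1.44 -0.62]
-1 [array([-0.39,  0.14,  1.8 , -0.  ,  1.21,  0.99]), None, array([-0.39,  0.24,  1.97, -0.  ,  0.93,  0.99]), None]
h [-0.6   0.35  1.76 -0.    1.03  2.35] [-0.43  0.47  1.24 -0.    1.44  2.52]
[1]
1 wide_handle 0.78 [135.5 206.5] [ 458.16 -303.4   134.  ]
wing 927 ((432.35870361328125, -165.98582458496094), (46.28046798706055, 12.969687461853027), 4.535736083984375) [ 430.73 -166.19  131.34] 133.63764548595844
bar 1662 ((458.1732177734375, -302.9510803222656), (10.077754020690918, 99.0451889038086), 10.769021034240723) [ 457.3  -301.79  137.7 ] 140.5338192969362
2.6917
```

View pics/w1.png

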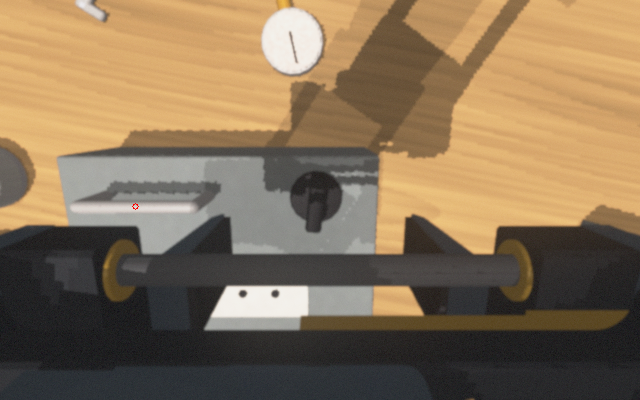

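The wrist view shows the wing (315,200) and the handle bar (135,206). From depth, the wing measures 46x13, centred at (432.4,-166.0), with its axis at 4.5° (already turned about 0.11 clockwise). The bar is centred at (458.2,-303). Next I'll grip the wing and turn it.

```bash
cat > c.py <<'E'
from h import *
np.set_printoptions(precision=2,suppress=True)
W=np.array([432,-166,119.]); a0=np.radians(4.5); R0=down(rz(a0)@[0,1,0])
robot.gripper_to(0.6)
robot.reach(W+[0,0,40],R0)
print('contact',robot.line_to(W,rate=60,contact_N=8),robot.state()['tool_pos'])
robot.gripper_to(0.0); s=robot.state(); print('width mm',s['width']*91,s['ft_force'])
tot=a0-(TH-np.pi/2)+0.05
for f in np.linspace(0,1,7)[1:]:
    robot.reach(W,rz(-tot*f)@R0); s=robot.state(); print(round(tot*f,2),s['ft_force'],s['wrist_torque'],s['qpos'][5])
robot.gripper_to(0.6); robot.line_to(W+[0,0,80],rate=150)
im,d=robot.capture('wrist'); P=cloud('wrist',d)
m=(P[...,2]>122)&(P[...,2]<138)&(np.hypot(P[...,0]-W[0],P[...,1]-W[1])<35)
print(m.sum(),cv2.minAreaRect(P[m][:,:2].astype(np.float32)))
cv2.imwrite('pics/w2.png',im); print(robot.state()['t'])
E
python3 c.py
```

```text
contact False [ 432.21 -166.1   119.08]
width mm 12.45040863540976 [ 0.59 -0.67  0.09]
0.25 [-0.26 -1.53  0.18] [-0.17 -0.09 -0.02] -1.792424016722472
0.5 [ 0.03 -1.54  0.88] [-0.12 -0.14 -0.07] -1.5424887118673176
0.75 [ 0.31 -1.05  2.  ] [-0.09 -0.15 -0.03] -1.2916073158038155
1.01 [ 0.62 -0.1   0.22] [-0.07 -0.17 -0.12] -1.040357851700361
1.26 [0.58 0.01 1.34] [-0.04 -0.24 -0.07] -0.7889684474205189
1.51 [ 1.18 -0.08  1.  ] [ 0.13 -0.46  0.97] -0.5390677279100492
1174 ((431.8867492675781, -165.69442749023438), (12.959238052368164, 45.717987060546875), 10.723297119140625)
8.9333
```

View pics/w2.png

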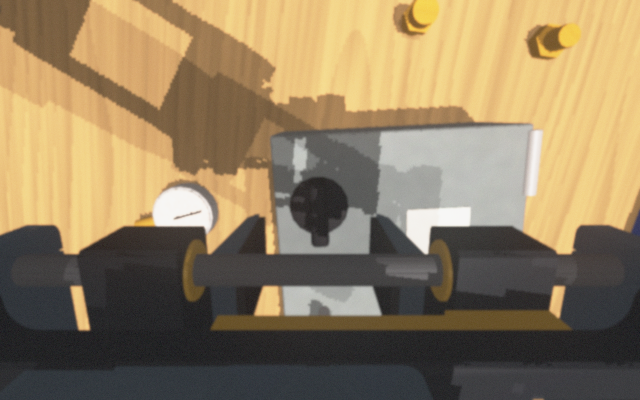

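The wing now lies parallel to the front edge (10.7°+90°), and the stop gave about 0.97 N m. It is unlocked, so the handle is next.

```bash
cat > d.py <<'E'
from h import *
np.set_printoptions(precision=1,suppress=True)
H=np.array([458.3,-302.5,134.]); R=down(XC); G=np.array([0,0,-8.])
def bar(t):
    c,s=np.cos(t),np.sin(t); hx,hz=-165*c+44*s, 165*s+44*c
    return H+165*XC-44*Z+hx*XC+hz*Z
robot.gripper_to(0.4)
robot.reach(H+[0,0,70],R)
print('contact',robot.line_to(H+G,rate=80,contact_N=8),robot.state()['tool_pos'])
robot.gripper_to(0.0); s=robot.state(); print('width',s['width']*91,s['ft_force'])
if 7<s['width']*91<13:
    for t in np.radians(np.arange(6,79,6)):
        robot.line_to(bar(t)+G,rate=80); s=robot.state(); print(round(np.degrees(t)),s['ft_force'],s['width']*91,np.linalg.norm(np.array(s['tool_pos'])-bar(t)-G))
        if np.linalg.norm(s['ft_force'])>45: print('STOP'); break
im,d=robot.capture('scene'); cv2.imwrite('pics/s2.png',im); print(robot.state()['t'])
E
python3 d.py
```

```text
contact False [ 458.7 -302.8  126.6]
width 9.25598215682115 [-0.4  0.1  1.4]
6 [-1.1  0.2  0.5] 9.16068330571046 0.4827282582632696
12 [-2.  -1.6  0.7] 9.099041420278422 0.6878705572329399
18 [-5.2 -2.4  3. ] 9.09116622644728 0.7457954152043857
24 [-5.2 -4.   1.1] 9.084629498308537 1.2353662665531298
30 [-7.3 -3.   2.9] 9.244309630255216 1.8453502816175642
36 [-8.6 -2.6  4.3] 8.829584574513653 2.4566833996920985
42 [-9.8 -1.5  7.9] 8.977312097662816 2.989676901112875
48 [-10.8  -1.8  11.6] 9.132169535776203 3.474469747993264
54 [-8.6 -1.8 13.1] 9.29097024800351 3.5547175174587293
60 [-6.7 -1.2 11.1] 9.237611002677145 3.161456695112402
66 [-3.9 -1.3  8.4] 8.941770288385225 2.8546387518382983
72 [-2.8 -2.1  7.2] 9.352496151386966 2.487940211674301
78 [-0.6 -2.2  5.4] 9.172575966572493 2.024586296843487
16.6167
```

View pics/s2.png

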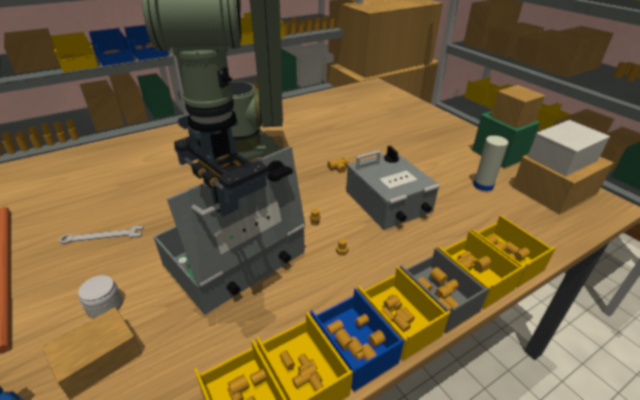

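The cover stands steeply open, with the jaws on the bar and forces small. I'll open the jaws a little, withdraw straight up and check.

```bash
cat > e.py <<'E'
from h import *
np.set_printoptions(precision=2,suppress=True)
robot.gripper_to(0.28); s=robot.state(); print(s['ft_force'])
p=np.array(s['tool_pos']); robot.line_to(p+[0,0,50],rate=60); print(robot.state()['ft_force'])
robot.line_to(p+[0,0,110],rate=150)
robot.set_joints([-1.146,0.32,1.565,0,1.257,-0.02]); robot.wait(.5)
im,d=robot.capture('scene'); P=cloud('scene',d); cv2.imwrite('pics/s3.png',im)
# box frame: fit cover plane via points near its middle
Q=P-(np.array([458.3,-302.5,90])+165*XC); x=Q@XC; y=Q@YC; z=Q[...,2]
m=(d>0)&(z>30)&(z<220)&(abs(x)<120)&(y>-70)&(y<180)
A=np.column_stack([z[m],np.ones(m.sum())]); b=x[m]
for _ in range(8):
    k,*_r=np.linalg.lstsq(A,b,rcond=None); g=abs(A@k-b)<5 if _>1 else abs(A@k-b)<15; A,b=A[g],b[g]
print('cover deg',90+np.degrees(np.arctan(k[0])),len(b),k)
print(robot.state()['t'])
E
python3 e.py
```

```text
[ 0.64 -0.13  0.05]
[-0.89  0.22 -0.6 ]
cover deg 78.17262478117443 7939 [-0.21  6.62]
20.8917
```

View pics/s3.png

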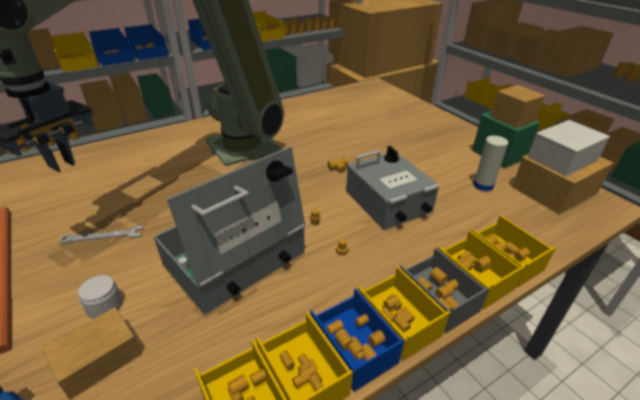

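The picture shows the cover standing open with the handle at (220,200) and the wing parallel to the edge at (280,172). The narrow box at (390,185) is untouched and the robot is clear.

```bash
python3 -c "
from bench import robot
robot.finish_job()"
```

```text
the job is handed in; nothing more can be done
```

The wider (right-hand) box is open and the job is handed in, at about 21 s of the 48 s allowed.

- **Fastener:** I turned the wing clockwise until it met its stop, where the wrist torque rose to about 1 N m. Depth then showed the wing parallel to the front edge, within about 0.2°.
- **Cover:** I lifted it by the bow handle, let go and withdrew the arm to its start pose. After that the cover stood at about 78°, measured from depth.
- **Forces:** the wrist force readings stayed below about 16 N throughout.
- **Narrow box:** the arm never went near it, and it looked unchanged in the last picture. I did not measure its fastener angle.

No check failed. The only disagreement was in the position estimates from the cameras, which differed by a few millimetres (up to about 8 mm for the wing). I used the close wrist-camera measurement of the wing and handle for the grasps.

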